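# Set the clip screw of the dice dispenser

## Task

Set the clip of the dice dispenser on the sideboard: first squeeze its sprung trigger fully home against the upright fixed grip and let it spring right back out. Then turn the wing-shaped thumbscrew on top of the dice box clockwise (seen from above) until it seats and stops, back it off a quarter turn, and finish while holding it: keep the thumbscrew gripped and steady at that setting, ready for someone else to nip up the lock nut. Leave the game pieces, the dish and the card box where they are.

Things in the scene. Friction and masses are not known exactly. Their poses are not given: they have to be found in the camera images.
- stand: Dice dispenser, one unit fixed to the sideboard: pale wooden baseboard 150 (x) x 310 (y) x 12 mm high with a purple dice box (centred at y = -65 mm) and an upright black grip (centred at y = 95 mm). Origin: centre of its underside; x, y along its sides, z up. Between lid and grip is a clear gap of 93 mm with only a thin rod near the baseboard.
- trigger (a joint): Sprung trigger's angle (rad): 0 released, 0.18 fully squeezed (stop). Upright steel bar 22 (stand x) x 8 (y) mm, top at z 125 mm, hinged at its foot (stand y 127, z 32 mm); its top swings to -y, to the grip. Outer faces of grip and trigger: stand y 85 and 131 mm released (46 mm apart), about 33 mm apart at z 105 when squeezed. At z 105 it takes 4 N to start, 10 N to close; springs back.
- trigger_pad (a point): Point on the trigger's outer (+y) face, on its centre line, 105 mm above the sideboard when released.
- screw_turn (a joint): Angle of the thumbscrew (rad): 0 = seated (hard stop), negative before that; turning clockwise seen from above makes it grow. A quarter turn back from the seat is -1.57. It starts 0.7 to 2.6 rad short of the seat, so it may need more than one grasp; it stays where it is left (friction about 0.05 N m) and does not rise or sink.
- thumbscrew: The thumbscrew's brass wing: upright bar 44 mm long (its x) x 10 mm thick (its y, the way to pinch it) x 26 mm high, two round ears 3 mm above its top. Origin: on the turning axis (stand x = 0, y = -65 mm) at the wing's underside, 101 mm above the sideboard. Below it only an 8 mm stem, down to the lock nut. Wing lies along the stand's x axis when seated, so the wing's yaw = stand's yaw - joint value.
- wing_mid (a point): Middle of the wing, on the turning axis, 114 mm above the sideboard.
- dish: Bystander: white ceramic dish, 124 mm across, 32 mm high, holding small wooden meeples. Origin: centre of its underside.
- meeple_a: Bystander: standing walnut meeple, 16 x 10 mm, 21 mm high, on the sideboard close to the dispenser. Origin: underside centre.
- meeple_b: Bystander: a like meeple, on the other side of the dispenser. Origin: underside centre.
- die: Bystander: a white die, 18 mm cube, near the dispenser. Origin: underside centre.
- card_box: Bystander: cardboard card box 92 x 66 x 24 mm. Origin: underside centre.
- lid_top (a point): Centre of the dice box's lid (114 x 114 mm), 78 mm above the sideboard, at stand x = 0, y = -65 mm. A steel clip strap 22 mm wide, 3 mm thick, runs over it along the stand's x; on that a round lock nut, 20 mm across, its top 85 mm above the sideboard; the thumbscrew rises from it.
- grip_top (a point): Centre of the top of the fixed grip, 125 mm above the sideboard, at stand x = 0, y = 95 mm. The grip is a rounded black post 28 (stand x) x 20 (y) mm; the trigger stands beside it on its +y side.

How it is judged (in metres and radians):
On the way, in this order (a step that is already met when the one before it is completed fails the run):
1. trigger squeezed home (at least 0.15 of its 0.18 rad) (value of joint trigger above 0.15 rad), for 0.1 s.
2. trigger released again (below 0.03 rad) (value of joint trigger below 0.03 rad), for 0.1 s.
3. thumbscrew turned until it seats (within 0.08 rad of its stop) (value of joint screw_turn above -0.08 rad), for 0.1 s.
4. thumbscrew backed off a quarter turn (within 20 degrees) (value of joint screw_turn between -1.92 and -1.22 rad), for 0.2 s.
At the end, for the whole second after the job is handed in: The thumbscrew stands still a quarter turn (1.22 to 1.92 rad) back from its seat, gripped by the fingers (more than 2 N, grasp point within 40 mm of the wing's middle), and the trigger is released (below 0.03 rad) (all of step 4 and velocity of joint screw_turn between -0.1 and 0.1 rad/s and contact force between the fingers and thumbscrew above 2 N and distance between the grasp point and wing_mid below 0.04 m and value of joint trigger below 0.03 rad); the arm keeps its last pose, push and grip.
It fails at once if a game piece, the dish or the card box moved more than 30 mm (distance of any of dish, meeple_a, meeple_b, die, card_box from where it was at the start of the episode above 0.03 m).
It also fails if it takes over 64 s, if anything falls off the work surface, if the arm or the gripper's body presses on something with over 40 N, if the wrist force passes 120 N, or if a joint passes its speed limit or range.

## Robot

A 6-joint arm with a two-finger parallel gripper is mounted at the origin on the work surface. World frame = base frame: x ahead of the robot, y to its left, z up, the work surface at z = 0. Lengths are in m, angles in degrees, forces in N, time in s.
With the tool pointing down it reaches from about 0.3 to 0.75 m from the base axis. Payload 8.5 kg.
Tool frame: the origin (TCP) lies at the very end of the fingers, on their centre line; the grasp point (between the pads) lies 19 mm behind it; x points along the fingers, y is the direction in which the jaws open and shut, and the axes are right-handed (so a half turn about x gives the same grasp; the last joint's range is limited). The gripper opens to 85 mm and grips with 20 to 120 N. Pads are 22 mm wide; open, the fingers measure 114 mm over their backs; the gripper's body (76 mm by 85 mm) begins 54 mm behind the grasp point. The pads swing forward as they close: fully open they stand 13 mm farther back than shut.
Start: joints at [-81.893, 21.807, 74.336, -0, 83.858, -12.336], TCP at [0.192, -0.515, 0.231] pointing down, gripper open.
Joint ranges: [-178.18, 178.18], [-50.72, 133.34], [12.68, 142.11], [-81.47, 261.47], [9.98, 163.14], [-165.26, 165.26]. Speed limits (degrees/s): [136.94, 136.94, 180, 180, 180, 180].

## Interface

Orientations are given as a 3x3 rotation matrix whose columns are the frame's x, y, z axes.
In Python, from rig import sensors, cams, env gives the robot as it stands.
- The arm moves only by the shell command python3 -m crank 'ROWS' [FORCE]. ROWS is a JSON object of lists of equal length, an entry for each row: "hand": the closure in counts, from 0 (fully open) to 255 (shut); "translation": the shift along the tool's x, y, z in m, a list of three; "dr": the turn, a rotation vector about the tool's x, y, z in rad, a list of three. A call has 1 to 5 rows; each row is the pose to reach, as a shift and turn from the pose commanded when the call began, along the tool's axes at that moment; what a row does not reach only later rows make up. A row lasts 1/10 s, in which the tool goes at most 50 mm and 8.59 degrees, less where a joint would pass 70% of its speed; a pose out of reach is approached as far as the arm can. A call with a gripper value outside its range is refused whole. The fingers move at their own pace and stop on an object; FORCE is the grip in N (left out, the last holds). Time passes only in rows, so rows that repeat a pose let the fingers close. It gives the time, the measured TCP pose, the force and the opening at its end, in the units of the state.
- sensors.observe(): the state, without advancing time (a new reading comes with each control period).
- cams.get_image(name): name is "side" or "top"; returns (picture, depth): 480x640x3 uint8, blue, green, red; 480x640 float32, m along the optical axis (not along the pixel's ray), 0 where there is no reading.
- cams.calibration(name): a dict with "vertical_fov" (degrees; the focal length in pixels is half the picture's height over the tangent of half this angle, whatever the lens; pixels are square), "cx", "cy" (the principal point, pixels), "extrinsics" (4x4, takes a point from camera to world coordinates). Camera axes: x right, y down, z forward; pixel columns grow to the right and rows downward; lengths in m; the calibration is good to about 2 mm. A picture is of the moment at which its call begins. calibration takes no time and is no camera call.
- env.close_job(): hands the job in, once; it reports no verdict.
The state is a dict: "time_s": time; "q": joint angles; "qvel": joint speeds; "joint_efforts": joint torques, N m; "position": TCP position; "tool_rot": TCP orientation; "ft_force": force on the tool from outside, world axes, zero at the start; "wrist_torque": the same for the moment, N m; "grip_width": finger opening in m.
Only numpy, scipy, OpenCV 4.12 (cv2) and the standard library are available. Lean on these libraries where they do the work, as an engineer would, in place of code of your own. Each camera call takes 0.05 s, during which the arm holds its last target. There are 200 camera calls.

## Working session

There is one attempt and no reset: what is moved stays moved. The work goes in short steps, Python scripts to look and compute and a shell command to move; the robot and the scene stay as the last step left them, time stands still between calls to the robot, and variables do not carry over. Pictures are saved under pics/ and viewed, about 8 in all and at most 12, crops included, and the job is handed in when it is done.

```bash
mkdir -p pics; cat > h.py <<'E'
import numpy as np,cv2
from rig import sensors,cams,env
def snap(n):
    im,d=cams.get_image(n); cv2.imwrite(f'pics/{n}_{sensors.observe()["time_s"]:.2f}.png',im); np.savez(f'{n}.npz',im=im,d=d); return im,d
def ray(n,u,v):
    c=cams.calibration(n); f=240/np.tan(np.radians(c["vertical_fov"]/2)); E=np.array(c["extrinsics"])
    return E[:3,3],E[:3,:3]@np.array([(u-c["cx"])/f,(v-c["cy"])/f,1])
def atz(n,u,v,z):
    o,r=ray(n,u,v); return o+r*(z-o[2])/r[2]
def dep(n,u,v):
    d=np.load(f'{n}.npz')['d'][v-1:v+2,u-1:u+2]; o,r=ray(n,u,v); return o+r*np.median(d)
E
python3 - <<'E'
from h import *
for n in("top","side"):
    snap(n); print(n,cams.calibration(n))
s=sensors.observe();print(s)
E
ls pics
```

```text
top {'vertical_fov': 45.37887015896421, 'cx': 321.38549392291753, 'cy': 239.4273003432234, 'extrinsics': array([[ 7.62324835e-04, -9.98597819e-01,  5.29321746e-02,
         4.68962890e-01],
       [-9.99941975e-01, -1.32999247e-03, -1.06900384e-02,
         2.31254821e-03],
       [ 1.07454484e-02, -5.29209539e-02, -9.98540889e-01,
         1.65389318e+00],
       [ 0.00000000e+00,  0.00000000e+00,  0.00000000e+00,
         1.00000000e+00]])}
side {'vertical_fov': 45.446075324812035, 'cx': 332.4003468088116, 'cy': 236.72539591386993, 'extrinsics': array([[ 0.99883846, -0.02191356,  0.04291292,  0.49736615],
       [-0.04789113, -0.54958224,  0.83406582, -1.05678521],
       [ 0.00530682, -0.83515218, -0.54999335,  0.80558725],
       [ 0.        ,  0.        ,  0.        ,  1.        ]])}
{'time_s': 0.1, 'q': array([-8.18934311e+01,  2.18383147e+01,  7.43795557e+01,  4.86019098e-04,
        8.38580788e+01, -1.23335556e+01]), 'qvel': array([ 0.06614441, -0.03403225, -0.10037139,  0.06564748,  0.04000994,
        0.01781859]), 'joint_efforts': array([ 2.25057593e-03, -4.49223053e+01, -2.31658226e+01, -2.40128074e-04,
        3.63344327e-03, -1.93413115e-05]), 'position': array([ 0.19205777, -0.51509837,  0.23076745]), 'tool_rot': array([[-1.78574379e-04,  3.49227374e-01, -9.37037998e-01],
       [ 1.31350751e-03, -9.37037123e-01, -3.49227298e-01],
       [-9.99999121e-01, -1.29316950e-03, -2.91381957e-04]]), 'ft_force': array([ 0.04485641, -0.31663852, -0.42623752]), 'wrist_torque': array([-0.04870892,  0.02469468,  0.05066728]), 'grip_width': 0.08523473498191321}
side_0.10.png
top_0.05.png
```

View pics/top_0.05.png

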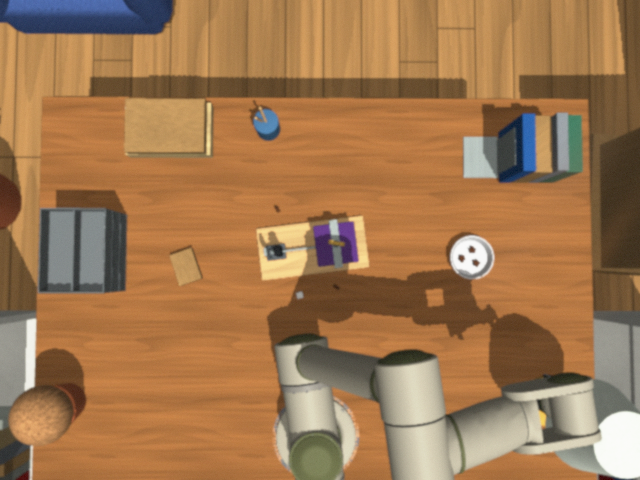

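View pics/side_0.10.png

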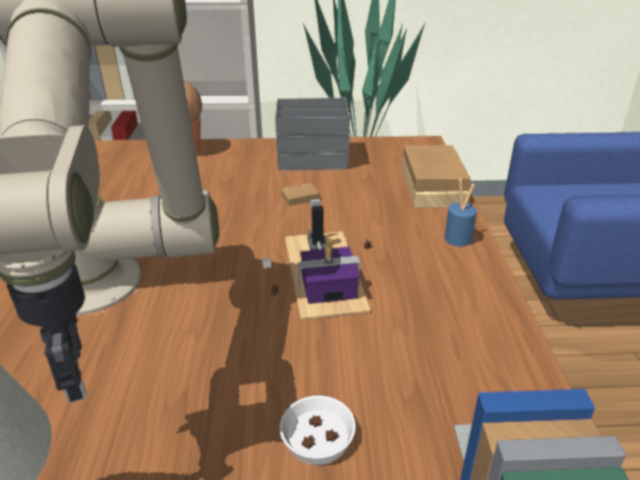

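The top view shows the stand with baseboard corners at about (257,228), (364,217), (368,267) and (262,280). The grip is at (277,251) and the wing at (337,242). In the side view the wing is at (328,248) and the grip at (317,220). The die and meeples are beside the stand. Next I'll enlarge both.

```bash
python3 - <<'E'
from h import *
a=np.load('top.npz')['im'][205:295,245:380]; b=np.load('side.npz')['im'][185:325,260:390]
a=cv2.resize(a,None,fx=5.5,fy=5.5,interpolation=cv2.INTER_CUBIC)
b=cv2.resize(b,None,fx=4.25,fy=4.25,interpolation=cv2.INTER_CUBIC)
cv2.imwrite('pics/ct.png',a);cv2.imwrite('pics/cs.png',b)
E
```

```text
(no output)
```

View pics/ct.png

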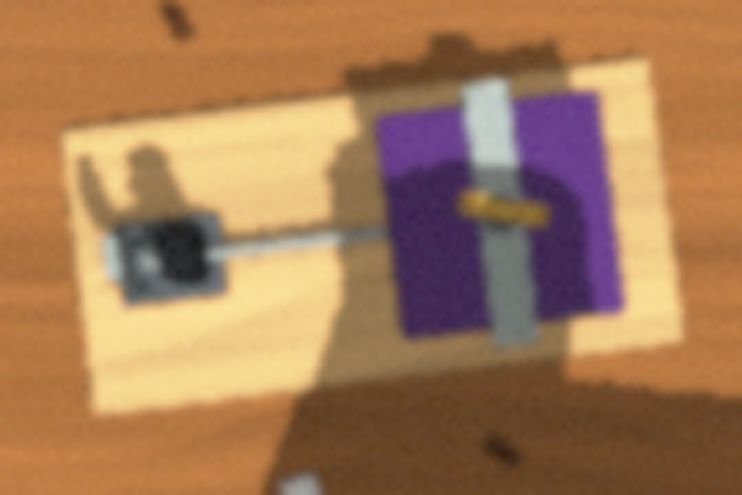

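View pics/cs.png

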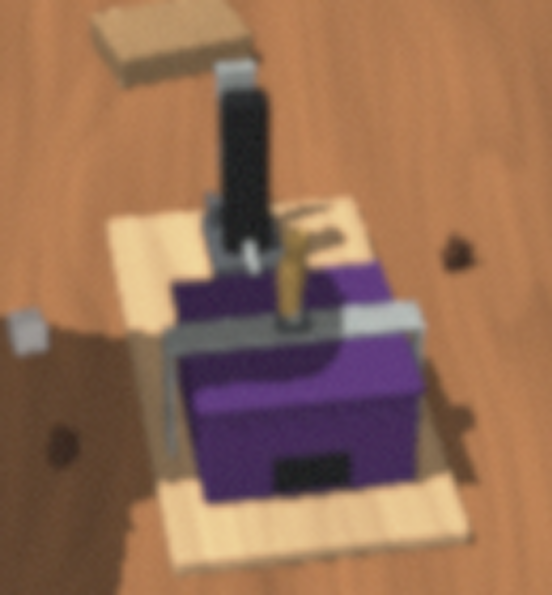

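The top crop gives baseboard corners (62,132), (648,60), (684,340), (96,413) and lid corners (377,117), (598,93), (622,310), (405,337). The wing ends are at (460,203) and (550,213). The side crop shows the grip top at (245,92), the wing top at (295,235) and the lid.

```bash
python3 - <<'E'
from h import *
P=lambda u,v,z: atz('top',u/5.5+245-.4,v/5.5+205-.4,z)
B=np.array([P(*p,.012) for p in[(62,132),(648,60),(684,340),(96,413)]])
L=np.array([P(*p,.078) for p in[(377,117),(598,93),(622,310),(405,337)]])
W=np.array([P(*p,.128) for p in[(460,203),(550,213)]])
def fit(Q,R):
    q=Q[:,:2]-Q[:,:2].mean(0);r=R-R.mean(0); th=np.arctan2((r[:,0]*q[:,1]-r[:,1]*q[:,0]).sum(),(r*q).sum());c,s=np.cos(th),np.sin(th)
    M=np.array([[c,-s],[s,c]]); t=Q[:,:2].mean(0)-M@R.mean(0); print(np.degrees(th),t,'res mm',(Q[:,:2]-R@M.T-t).round(4).tolist()); return M,t
M,t=fit(B,np.array([[.075,.155],[.075,-.155],[-.075,-.155],[-.075,.155]]))
M2,t2=fit(L,np.array([[.057,-.008],[.057,-.122],[-.057,-.122],[-.057,-.008]]))
Ma,ta=fit(np.r_[B,L],np.r_[np.array([[.075,.155],[.075,-.155],[-.075,-.155],[-.075,.155]]),np.array([[.057,-.008],[.057,-.122],[-.057,-.122],[-.057,-.008]])])
print('wing',W,W.mean(0),'yaw',np.degrees(np.arctan2(*(W[0]-W[1])[1::-1])))
print('axis',Ma@[0,-.065]+ta,'trig squeeze mid',Ma@[0,.108]+ta,'grip',Ma@[0,.095]+ta)
# side checks
S=lambda u,v,z: atz('side',u/4.25+260-.4,v/4.25+185-.4,z)
print('side: grip top near edge',S(245,90,.125),'wing top',S(295,228,.129),'trig top',S(236,64,.125),'lid corners',S(425,387,.078),S(197,410,.078))
E
```

```text
7.129966515661777 [0.53287109 0.01041736] res mm [[-0.0013, -0.0011], [-0.0016, 0.001], [0.0012, 0.0013], [0.0016, -0.0011]]
6.733345191773421 [0.53367105 0.01088633] res mm [[-0.0014, -0.0015], [-0.0025, 0.001], [0.002, 0.0027], [0.0019, -0.0022]]
7.0838197689832745 [0.53307371 0.01062793] res mm [[-0.0016, -0.0013], [-0.0016, 0.0008], [0.0011, 0.001], [0.0013, -0.0014], [-0.0008, -0.0016], [-0.0026, 0.0009], [0.0019, 0.0032], [0.0024, -0.0016]]
wing [[ 0.54432475 -0.03226474  0.128     ]
 [ 0.53953473 -0.07583786  0.128     ]] [ 0.54192974 -0.0540513   0.128     ] yaw 83.72662415607321
axis [ 0.54108959 -0.05387591] trig squeeze mid [0.51975502 0.11780355] grip [0.52135819 0.10490278]
side: grip top near edge [0.52119961 0.10891356 0.125     ] wing top [ 0.54263447 -0.0363587   0.129     ] trig top [0.51688483 0.13810449 0.125     ] lid corners [ 0.60393527 -0.10368189  0.078     ] [ 0.49159406 -0.11751303  0.078     ]
```

Measured so far:
- **Stand yaw:** 7.1°.
- **Screw axis:** (0.541, -0.054). The wing centre agrees to within 1 mm.
- **Wing yaw:** 83.7°, which puts screw_turn at about -1.34.

J6 covers the whole turn, so one grasp is enough. I'll start moving toward the trigger.

```bash
cat >> h.py <<'E'
TH=np.radians(7.1); T0=np.array([.5331,.0106])
def st(x,y): return T0+np.array([[np.cos(TH),-np.sin(TH)],[np.sin(TH),np.cos(TH)]])@[x,y]
def goal(x,y,z,yaw):
    from scipy.spatial.transform import Rotation as Ro
    s=sensors.observe();R=s['tool_rot'];a=np.radians(yaw)
    G=np.array([[0,np.cos(a),np.sin(a)],[0,np.sin(a),-np.cos(a)],[-1,0,0]]); G[:,2]=np.cross(G[:,0],G[:,1])
    print('t',round(s['time_s'],2),'pos',s['position'].round(4),'yaw',np.degrees(np.arctan2(R[1,1],R[0,1])).round(1),'J6',s['q'][5].round(1),'F',s['ft_force'].round(1),'w',round(s['grip_width'],4))
    print(' shift',(R.T@(np.array([x,y,z])-s['position'])).round(4),'dr',Ro.from_matrix(R.T@G).as_rotvec().round(3))
E
python3 -m crank '{"hand":[0,0,0,0,0],"translation":[[0,-0.033,-0.037],[0,-0.066,-0.074],[0,-0.1,-0.11],[0,-0.133,-0.147],[0,-0.166,-0.184]],"dr":[[0.03,0,0],[0.05,0,0],[0.08,0,0],[0.1,0,0],[0.13,0,0]]}' 30
python3 -c "
from h import *
goal(*st(0,.1015),.22,-82.9)"
```

```text
time_s: 0.6
position: [0.3069, -0.2936, 0.2311]
tool_rot: [[-0.0, 0.223, -0.975], [0.0, -0.975, -0.223], [-1.0, -0.0, -0.0]]
ft_force: [0.8, 0.5, 1.4]
grip_width: 0.0857
t 0.6 pos [ 0.3069 -0.2936  0.2311] yaw -77.1 J6 17.3 F [0.8 0.5 1.4] w 0.0857
 shift [ 0.0113 -0.347  -0.2987] dr [0.101 0.    0.   ]
```

```bash
python3 -m crank '{"hand":[0,0,0,0,0],"translation":[[0,-0.035,-0.03],[0,-0.07,-0.06],[0,-0.105,-0.09],[0,-0.14,-0.12],[0,-0.173,-0.149]],"dr":[[0.02,0,0],[0.04,0,0],[0.06,0,0],[0.08,0,0],[0.1,0,0]]}'
python3 -c "
from h import *
goal(*st(0,.1015),.22,-82.9)"
```

```text
time_s: 1.1
position: [0.4132, -0.0914, 0.2313]
tool_rot: [[-0.0, 0.126, -0.992], [0.0, -0.992, -0.126], [-1.0, -0.0, 0.0]]
ft_force: [0.6, -0.2, 0.7]
grip_width: 0.0855
t 1.1 pos [ 0.4132 -0.0914  0.2313] yaw -82.8 J6 54.2 F [ 0.6 -0.2  0.7] w 0.0855
 shift [ 0.0113 -0.1877 -0.132 ] dr [0.002 0.    0.   ]
```

```bash
python3 -m crank '{"hand":[0,0,0,0,0],"translation":[[0,-0.04,-0.028],[0,-0.08,-0.056],[0,-0.12,-0.084],[0.005,-0.16,-0.112],[0.011,-0.188,-0.132]],"dr":[[0,0,0],[0,0,0],[0,0,0],[0,0,0],[0,0,0]]}'
python3 - <<'E'
from h import *
goal(*st(0,.1015),.083,-82.9)
a,_=snap('top'); b,_=snap('side')
a=cv2.resize(a[190:300,230:380],None,fx=4,fy=4,interpolation=2); b=cv2.resize(b[100:320,230:400],None,fx=2.5,fy=2.5,interpolation=2)
h=max(a.shape[0],b.shape[0]); c=np.zeros((h,1030,3),np.uint8); c[:a.shape[0],:600]=a; c[:b.shape[0],605:]=b
cv2.imwrite('pics/j1.png',cv2.resize(c,(800,int(h*800/1030))))
E
```

```text
time_s: 1.6
position: [0.5207, 0.1125, 0.2199]
tool_rot: [[0.0, 0.128, -0.992], [0.0, -0.992, -0.128], [-1.0, -0.0, -0.0]]
ft_force: [0.9, -0.9, 0.6]
grip_width: 0.0852
t 1.6 pos [0.5207 0.1125 0.2199] yaw -82.6 J6 82.1 F [ 0.9 -0.9  0.6] w 0.0852
 shift [0.1369 0.0012 0.0003] dr [ 0.005 -0.     0.   ]
```

View pics/j1.png

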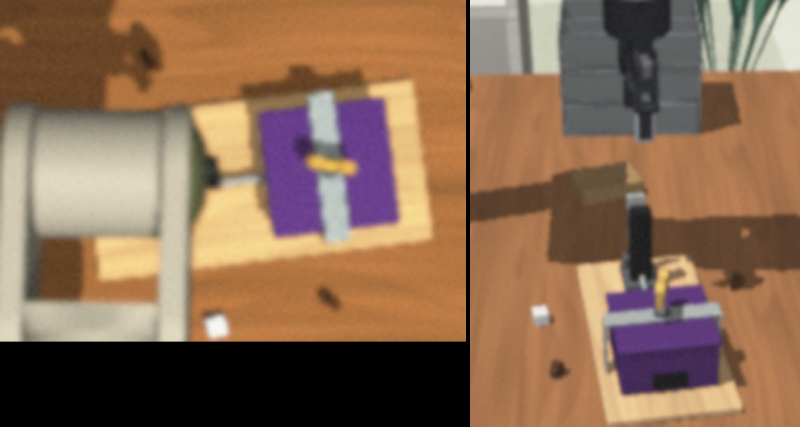

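In the side view the gripper, at (643,130), is lined up above the grip and trigger at (638,200). Next I descend and squeeze.

```bash
python3 -m crank '{"hand":[0,0,0,0,0],"translation":[[0.03,0.001,0],[0.06,0.001,0],[0.09,0.001,0],[0.115,0.001,0],[0.137,0.001,0]],"dr":[[0.005,0,0],[0.005,0,0],[0.005,0,0],[0.005,0,0],[0.005,0,0]]}'
python3 -m crank '{"hand":[100,130,160,200,255],"translation":[[0,0,0],[0,0,0],[0,0,0],[0,0,0],[0,0,0]],"dr":[[0,0,0],[0,0,0],[0,0,0],[0,0,0],[0,0,0]]}' 30
```

```text
time_s: 2.2
position: [0.5195, 0.1081, 0.082]
tool_rot: [[-0.001, 0.121, -0.993], [-0.0, -0.993, -0.121], [-1.0, -0.0, 0.001]]
ft_force: [-0.5, -0.2, 0.1]
grip_width: 0.0854
time_s: 2.7
position: [0.5204, 0.1116, 0.0861]
tool_rot: [[0.003, 0.121, -0.993], [0.006, -0.993, -0.121], [-1.0, -0.006, -0.004]]
ft_force: [-3.0, 15.6, 10.6]
grip_width: 0.034
```

```bash
python3 -m crank '{"hand":[255,255,255,255,255],"translation":[[0,0,0],[0,0,0],[0,0,0],[0,0,0],[0,0,0]],"dr":[[0,0,0],[0,0,0],[0,0,0],[0,0,0],[0,0,0]]}' 30
```

```text
time_s: 3.2
position: [0.5204, 0.1117, 0.0861]
tool_rot: [[0.003, 0.121, -0.993], [0.006, -0.993, -0.121], [-1.0, -0.006, -0.004]]
ft_force: [-3.3, 16.7, 11.4]
grip_width: 0.0341
```

The width has settled at 34.1 mm. I'll squeeze harder to check that it's really on the stop.

```bash
python3 -m crank '{"hand":[255,255,255,255],"translation":[[0,0.002,0],[0,0.002,0],[0,0.002,0],[0,0.002,0]],"dr":[[0,0,0],[0,0,0],[0,0,0],[0,0,0]]}' 70
```

```text
time_s: 3.6
position: [0.5205, 0.1111, 0.0863]
tool_rot: [[0.003, 0.121, -0.993], [0.009, -0.993, -0.121], [-1.0, -0.009, -0.004]]
ft_force: [-3.4, 22.0, 13.2]
grip_width: 0.0321
```

```bash
python3 - <<'E'
from h import *
b,d=snap('side'); cv2.imwrite('pics/sq.png',cv2.resize(b[130:270,260:390],None,fx=4.2,fy=4.2,interpolation=2))
E
```

```text
(no output)
```

View pics/sq.png

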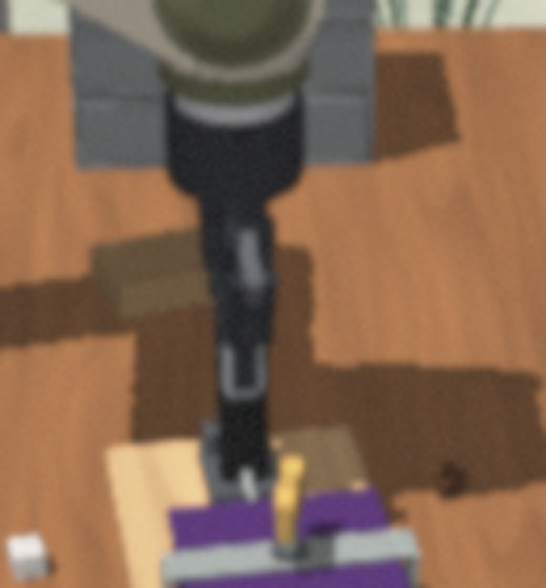

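The fingers straddle the grip and trigger (around (243,370)) and are well centred. The width fell to 32.1 mm, so I'll push harder once more to find where it stops changing.

```bash
python3 -m crank '{"hand":[255,255,255,255],"translation":[[0,0.003,0],[0,0.003,0],[0,0.003,0],[0,0.003,0]],"dr":[[0,0,0],[0,0,0],[0,0,0],[0,0,0]]}' 110
```

```text
time_s: 4.05
position: [0.5206, 0.1103, 0.0866]
tool_rot: [[0.003, 0.121, -0.993], [0.013, -0.993, -0.121], [-1.0, -0.013, -0.005]]
ft_force: [-5.0, 35.4, 16.6]
grip_width: 0.03
```

The width falls 2 mm per 40 N, which is finger compliance. The trigger finger carries at least 35 N against the 10 N needed, so the trigger is home. Now I release and check.

```bash
python3 -m crank '{"hand":[255,0,0,0,0],"translation":[[0,-0.003,0],[0,-0.005,0],[0,-0.005,0],[0,-0.005,0],[0,-0.005,0]],"dr":[[0,0,0],[0,0,0],[0,0,0],[0,0,0],[0,0,0]]}' 40
python3 -m crank '{"hand":[0,0,0,0,0],"translation":[[0,0,0],[0,0,0],[0,0,0],[0,0,0],[0,0,0]],"dr":[[0,0,0],[0,0,0],[0,0,0],[0,0,0],[0,0,0]]}' 40
```

```text
time_s: 4.55
position: [0.5207, 0.1085, 0.0845]
tool_rot: [[0.002, 0.122, -0.993], [-0.0, -0.993, -0.122], [-1.0, 0.001, -0.002]]
ft_force: [-0.1, -0.2, 0.3]
grip_width: 0.0848
time_s: 5.05
position: [0.5201, 0.1087, 0.0833]
tool_rot: [[-0.0, 0.121, -0.993], [-0.0, -0.993, -0.121], [-1.0, -0.0, 0.0]]
ft_force: [-0.1, -0.6, -0.7]
grip_width: 0.0855
```

Fully open with no residual force. Now up and over to the screw.

```bash
python3 -m crank '{"hand":[0,0,0,0,0],"translation":[[-0.025,0,0],[-0.05,0,0],[-0.075,0,0],[-0.1,0,0],[-0.125,0,0]],"dr":[[0,0,0],[0,0,0],[0,0,0],[0,0,0],[0,0,0]]}'
python3 - <<'E'
from h import *
goal(*st(0,-.065),.205,-6.3)
E
```

```text
time_s: 5.55
position: [0.5199, 0.1087, 0.2093]
tool_rot: [[-0.0, 0.122, -0.993], [0.0, -0.993, -0.122], [-1.0, -0.0, 0.0]]
ft_force: [-0.5, 0.1, 0.4]
grip_width: 0.0854
t 5.55 pos [0.5199 0.1087 0.2093] yaw -83.0 J6 82.1 F [-0.5  0.1  0.4] w 0.0854
 shift [ 0.0043  0.164  -0.0013] dr [-1.339  0.     0.   ]
```

```bash
python3 -m crank '{"hand":[0,0,0,0,0],"translation":[[0,0.033,0],[0,0.066,0],[0,0.1,0],[0,0.132,-0.001],[0.004,0.164,-0.001]],"dr":[[-0.14,0,0],[-0.28,0,0],[-0.42,0,0],[-0.56,0,0],[-0.7,0,0]]}'
python3 -m crank '{"hand":[0,0,0,0,0],"translation":[[0,0,0],[0,0,0],[0,0,0],[0,0,0],[0,0,0]],"dr":[[-0.13,0,0],[-0.26,0,0],[-0.39,0,0],[-0.52,0,0],[-0.64,0,0]]}'
python3 - <<'E'
from h import *
goal(*st(0,-.065),.095,-6.3)
b,d=snap('side'); cv2.imwrite('pics/sc.png',cv2.resize(b[150:310,250:410],None,fx=3.7,fy=3.7,interpolation=2))
E
```

```text
time_s: 6.05
position: [0.5413, -0.0553, 0.2047]
tool_rot: [[0.001, 0.736, -0.677], [-0.0, -0.677, -0.736], [-1.0, 0.001, -0.0]]
ft_force: [0.0, -0.3, 0.1]
grip_width: 0.0854
time_s: 6.55
position: [0.541, -0.054, 0.2042]
tool_rot: [[-0.0, 0.995, -0.104], [0.0, -0.104, -0.995], [-1.0, -0.0, -0.0]]
ft_force: [0.3, -0.7, 0.4]
grip_width: 0.0851
t 6.55 pos [ 0.541  -0.054   0.2042] yaw -6.0 J6 -12.2 F [ 0.3 -0.7  0.4] w 0.0851
 shift [ 1.092e-01  2.000e-04 -1.000e-04] dr [ 0.006 -0.     0.   ]
```

View pics/sc.png

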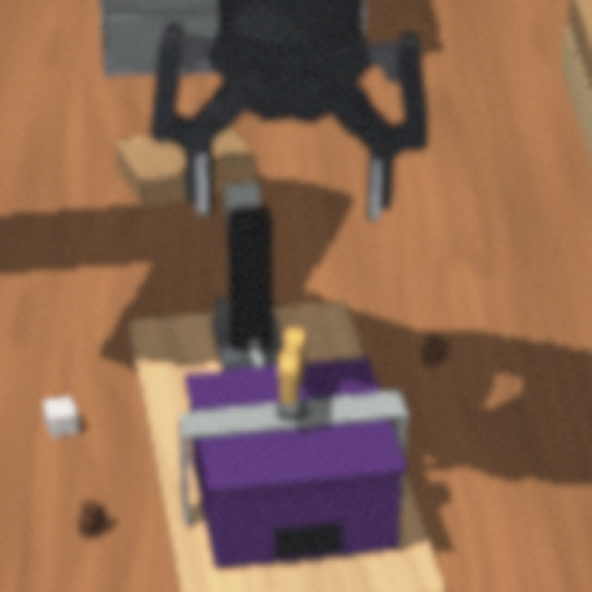

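The jaws, at (203,210) and (375,215), straddle the wing at (292,360). The trigger top still shows behind the grip, as it did when released. I descend and grip.

```bash
python3 -m crank '{"hand":[0,0,0,0,0],"translation":[[0.025,0,0],[0.05,0,0],[0.075,0,0],[0.095,0,0],[0.108,0,0]],"dr":[[0.006,0,0],[0.006,0,0],[0.006,0,0],[0.006,0,0],[0.006,0,0]]}'
python3 -m crank '{"hand":[150,200,255,255,255],"translation":[[0,0,0],[0,0,0],[0,0,0],[0,0,0],[0,0,0]],"dr":[[0,0,0],[0,0,0],[0,0,0],[0,0,0],[0,0,0]]}' 40
python3 -m crank '{"hand":[255,255,255],"translation":[[0,0,0],[0,0,0],[0,0,0]],"dr":[[0,0,0],[0,0,0],[0,0,0]]}' 40
python3 -c "
from h import *
goal(*st(0,-.065),.095,-82.9);print(sensors.observe()['wrist_torque'])"
```

```text
time_s: 7.1
position: [0.5405, -0.0538, 0.0948]
tool_rot: [[-0.002, 0.993, -0.117], [0.001, -0.117, -0.993], [-1.0, -0.002, -0.0]]
ft_force: [-0.3, -0.5, -0.2]
grip_width: 0.0854
time_s: 7.6
position: [0.5414, -0.054, 0.0969]
tool_rot: [[0.001, 0.993, -0.115], [-0.0, -0.115, -0.993], [-1.0, 0.001, 0.0]]
ft_force: [11.0, 3.3, 1.4]
grip_width: 0.0123
time_s: 7.9
position: [0.5425, -0.0539, 0.0971]
tool_rot: [[0.004, 0.993, -0.115], [-0.0, -0.115, -0.993], [-1.0, 0.004, -0.0]]
ft_force: [5.9, 1.5, 0.6]
grip_width: 0.009
t 7.9 pos [ 0.5425 -0.0539  0.0971] yaw -6.6 J6 -11.6 F [5.9 1.5 0.6] w 0.009
 shift [ 0.0021 -0.0013  0.0002] dr [ 1.332 -0.003 -0.003]
[ 0.22438919 -0.65816518 -0.04701079]
```

Gripped at 9 mm width. Now I turn clockwise (+ about tool x).

```bash
python3 -m crank '{"hand":[255,255,255,255,255],"translation":[[0,0,0],[0,0,0],[0,0,0],[0,0,0],[0,0,0]],"dr":[[0.12,0,0],[0.24,0,0],[0.36,0,0],[0.48,0,0],[0.6,0,0]]}' 40
python3 -m crank '{"hand":[255,255,255,255,255],"translation":[[0,0,0],[0,0,0],[0,0,0],[0,0,0],[0,0,0]],"dr":[[0.12,0,0],[0.24,0,0],[0.36,0,0],[0.48,0,0],[0.6,0,0]]}' 40
python3 -c "
from h import *
goal(*st(0,-.065),.097,-82.9);print(sensors.observe()['wrist_torque'])"
```

```text
time_s: 8.4
position: [0.5425, -0.0539, 0.0971]
tool_rot: [[0.004, 0.752, -0.659], [-0.0, -0.659, -0.752], [-1.0, 0.003, -0.003]]
ft_force: [5.9, 2.4, -0.6]
grip_width: 0.0094
time_s: 8.9
position: [0.5427, -0.054, 0.0971]
tool_rot: [[0.005, 0.248, -0.969], [-0.0, -0.969, -0.248], [-1.0, 0.001, -0.004]]
ft_force: [6.2, 1.7, -1.5]
grip_width: 0.0091
t 8.9 pos [ 0.5427 -0.054   0.0971] yaw -75.6 J6 57.5 F [ 6.2  1.7 -1.5] w 0.0091
 shift [ 0.0001 -0.0004  0.0015] dr [ 0.127 -0.004 -0.001]
[ 0.26892337 -0.90003063  0.04861045]
```

```bash
python3 -m crank '{"hand":[255,255,255],"translation":[[0,0,0],[0,0,0],[0,0,0]],"dr":[[0.05,0,0],[0.09,0,0],[0.12,0,0]]}' 40
python3 -c "
from h import *
goal(*st(0,-.065),.097,-82.9);print(sensors.observe()['wrist_torque'])"
python3 -m crank '{"hand":[255,255,255],"translation":[[0,0,0],[0,0,0],[0,0,0]],"dr":[[0.03,0,0],[0.06,0,0],[0.06,0,0]]}' 40
python3 -c "
from h import *
goal(*st(0,-.065),.097,-82.9);print(sensors.observe()['wrist_torque'])"
```

```text
time_s: 9.2
position: [0.5427, -0.054, 0.0971]
tool_rot: [[0.005, 0.134, -0.991], [-0.0, -0.991, -0.134], [-1.0, 0.001, -0.004]]
ft_force: [6.4, 0.7, -0.3]
grip_width: 0.0092
t 9.2 pos [ 0.5427 -0.054   0.0971] yaw -82.3 J6 64.1 F [ 6.4  0.7 -0.3] w 0.0092
 shift [ 0.0001 -0.0003  0.0015] dr [ 0.01  -0.004 -0.001]
[ 0.31872255 -0.83534306  0.02649098]
time_s: 9.5
position: [0.5427, -0.054, 0.0972]
tool_rot: [[0.005, 0.077, -0.997], [-0.001, -0.997, -0.077], [-1.0, 0.001, -0.005]]
ft_force: [6.7, 0.7, 0.1]
grip_width: 0.0091
t 9.5 pos [ 0.5427 -0.054   0.0972] yaw -85.6 J6 67.4 F [6.7 0.7 0.1] w 0.0091
 shift [ 0.0002 -0.0003  0.0016] dr [-0.047 -0.004 -0.002]
[ 0.22887394 -0.96837999  0.99205396]
```

Wrist torque jumped from 0.03 to 0.99 N·m near -83°, so it's on the stop. One more small nudge confirms it, then I back off.

```bash
python3 -m crank '{"hand":[255,255,255],"translation":[[0,0,0],[0,0,0],[0,0,0]],"dr":[[0.03,0,0],[0.03,0,0],[0.03,0,0]]}' 40
python3 -c "
from h import *
goal(*st(0,-.065),.097,7.1);print(sensors.observe()['wrist_torque'])"
```

```text
time_s: 9.8
position: [0.5427, -0.054, 0.0972]
tool_rot: [[0.005, 0.048, -0.999], [-0.001, -0.999, -0.048], [-1.0, 0.002, -0.005]]
ft_force: [6.0, 1.6, 0.8]
grip_width: 0.0095
t 9.8 pos [ 0.5427 -0.054   0.0972] yaw -87.2 J6 69.1 F [6.  1.6 0.8] w 0.0095
 shift [ 0.0002 -0.0002  0.0016] dr [-1.646 -0.002 -0.005]
[ 0.22142429 -0.90281497  1.35845196]
```

Torque rose to 1.36 N·m, so it's seated. Now I turn back 1.64 rad, to yaw 7.1°.

```bash
python3 -m crank '{"hand":[255,255,255,255,255],"translation":[[0,0,0],[0,0,0],[0,0,0],[0,0,0],[0,0,0]],"dr":[[-0.1,0,0],[-0.22,0,0],[-0.34,0,0],[-0.46,0,0],[-0.58,0,0]]}' 40
python3 -m crank '{"hand":[255,255,255,255,255],"translation":[[0,0,0],[0,0,0],[0,0,0],[0,0,0],[0,0,0]],"dr":[[-0.12,0,0],[-0.24,0,0],[-0.36,0,0],[-0.48,0,0],[-0.6,0,0]]}' 40
python3 -m crank '{"hand":[255,255,255,255,255],"translation":[[0,0,0],[0,0,0],[0,0,0],[0,0,0],[0,0,0]],"dr":[[-0.12,0,0],[-0.24,0,0],[-0.36,0,0],[-0.44,0,0],[-0.46,0,0]]}' 40
python3 -m crank '{"hand":[255,255,255],"translation":[[0,0,0],[0,0,0],[0,0,0]],"dr":[[0,0,0],[0,0,0],[0,0,0]]}' 40
python3 - <<'E'
from h import *
goal(*st(0,-.065),.097,7.1);print(sensors.observe()['wrist_torque'])
b,d=snap('side');a,d=snap('top'); b=cv2.resize(b[170:310,250:400],None,fx=2.8,fy=2.8,interpolation=2); a=cv2.resize(a[205:310,245:380],(380,296),interpolation=2)
c=np.zeros((392,800,3),np.uint8);c[:,:420]=b;c[:296,420:]=a
cv2.imwrite('pics/fin.png',c)
E
```

```text
time_s: 10.3
position: [0.5426, -0.0539, 0.0971]
tool_rot: [[0.004, 0.589, -0.808], [-0.0, -0.808, -0.589], [-1.0, 0.003, -0.003]]
ft_force: [5.3, 2.6, 0.3]
grip_width: 0.0092
time_s: 10.8
position: [0.5425, -0.0539, 0.0971]
tool_rot: [[0.004, 0.943, -0.334], [-0.0, -0.334, -0.943], [-1.0, 0.004, -0.001]]
ft_force: [6.3, 2.1, -0.7]
grip_width: 0.0094
time_s: 11.3
position: [0.5424, -0.0539, 0.0971]
tool_rot: [[0.004, 0.993, 0.117], [-0.0, 0.117, -0.993], [-1.0, 0.004, 0.001]]
ft_force: [5.1, 1.0, 0.2]
grip_width: 0.0092
time_s: 11.6
position: [0.5424, -0.0539, 0.0971]
tool_rot: [[0.004, 0.993, 0.115], [-0.0, 0.115, -0.993], [-1.0, 0.004, 0.001]]
ft_force: [5.8, 1.1, 1.3]
grip_width: 0.0091
t 11.6 pos [ 0.5424 -0.0539  0.0971] yaw 6.6 J6 -24.8 F [5.8 1.1 1.3] w 0.0091
 shift [ 0.0001 -0.0013 -0.0002] dr [-0.009  0.001 -0.004]
[ 0.25519108 -0.67186175  0.02684866]
```

View pics/fin.png

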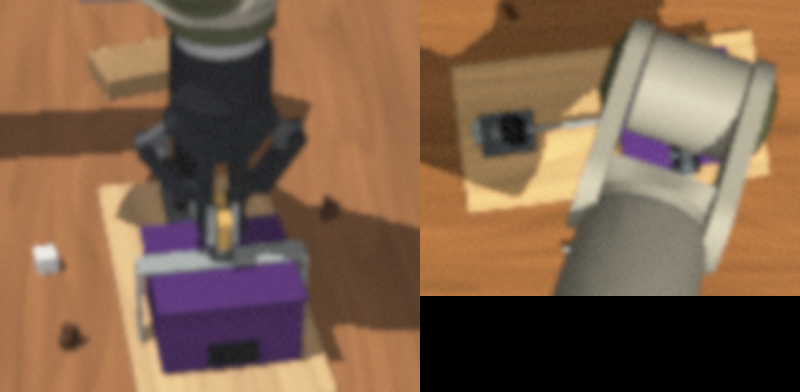

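The wing, at (224,228), is held between both pads and lies end-on along the stand's y. The trigger stands clear of the grip, and the die and meeples haven't moved. I'm handing in.

```bash
python3 -c "
from h import *
print(env.close_job())"
```

```text
the job is handed in; nothing more can be done
None
```

The job is handed in at about 11.7 s of the 64 s allowed. The hand-in gives no verdict, and I had no direct reading of either joint, so the checks below come from force, torque, pose and pictures.

- **Trigger squeeze:** I squeezed it home at 30 N, then 70 N and 110 N. Beyond 30 N the width fell only about 2 mm per 40 N, which I took as the fingers flexing. A net 35 N on the trigger side, against the 10 N needed, says it was on its stop.
- **Trigger release:** I opened the jaws fully with no force left on the tool. The last pictures show the trigger standing clear of the grip.
- **Seating the thumbscrew:** I turned it clockwise in one grasp from about -1.34 rad. Wrist torque jumped from about 0.03 to 1.36 N·m close to the expected seat angle.
- **Backing off:** I turned it back to a tool yaw of 6.6°, where a quarter turn back is about 7.1°, so screw_turn is about -1.56 rad. While pushing on the stop, the tool went about 4° past the expected seat angle. The wing may have slipped that much in the fingers, still well inside the 20° allowed.
- **Holding at the end:** The wing is gripped at a 40 N setting with 9.1 mm opening. The grasp point is about 2 mm from the measured middle of the wing, and torque on the screw is nearly zero.
- **Bystanders:** The meeples and die looked unmoved in the last pictures. The card box was partly hidden, and the dish was outside the last crops, so I did not recheck it, though the arm stayed well above it.

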